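# Unhook the router-bit tray from its runners

## Robot

A 6-joint arm with a two-finger parallel gripper is mounted at the origin on a cart in front of the work surface, level with it; the furniture and walls round the work are solid. World frame = base frame: x ahead of the robot, y to its left, z up, the work surface at z = 0. Lengths are in m, angles in rad, forces in N, time in s.
With the tool pointing down it reaches from about 0.425 to 0.95 m from the base axis. Payload 3.5 kg.
Tool frame: the origin (TCP) lies at the very end of the fingers, on their centre line; the grasp point (between the pads) lies 19 mm behind it; z points along the fingers, y is the line along which they close (so a half turn about z gives the same grasp; the last joint's range is limited). The gripper opens to 85 mm and grips with 20 to 120 N. Pads are 22 mm wide; open, the fingers measure 114 mm over their backs; the gripper's body (76 mm by 85 mm) begins 54 mm behind the grasp point. The pads swing forward as they close: fully open they stand 13 mm farther back than shut.
Start: joints at [0.975, 0.286, 1.577, -0, 1.279, -0.15], TCP at [0.291, 0.609, 0.231] pointing down, gripper open.
Joint ranges: [-2.77, 2.77], [-0.9, 2.22], [0.21, 2.48], [-1.53, 4.67], [0.24, 2.81], [-2.84, 2.84]. Speed limits (rad/s): [2.79, 2.79, 3.14, 3.14, 3.14, 3.14].

## Interface

Orientations are given as a unit quaternion [x, y, z, w].
In Python, from plant import ctrl gives the robot as it stands.
- The arm moves only by the tool carry_out, never from a script. Its argument "deltas" is one flat list of numbers, 6 for each row, row after row: the shift along the tool's x, y, z in m, then the turn, a rotation vector about the tool's x, y, z in rad. A call has 1 to 5 rows; each row is the pose to reach, as a shift and turn from the pose commanded when the call began, along the tool's axes at that moment; what a row does not reach only later rows make up. A row lasts 1/8 s, in which the tool goes at most 62.5 mm and 10.7 degrees, less where a joint would pass 70% of its speed; a pose out of reach is approached as far as the arm can. A call with a gripper value outside its range is refused whole. "grip" is the opening in per cent of the stroke, from 0 (shut) to 100 (fully open), set as the call begins (left out, the last holds). The fingers move at their own pace and stop on an object; "grip_force" is the grip in N (left out, the last holds). Time passes only in rows, so rows that repeat a pose let the fingers close. It gives the time, the measured TCP pose, the force, the opening and the grip force at its end, in the units of the state.
- ctrl.get_state(): the state, without advancing time (a new reading comes with each control period).
- ctrl.read_camera(name): name is "scene" or "top"; returns (picture, depth): 420x560x3 uint8, red, green, blue; 420x560 float32, m along the optical axis (not along the pixel's ray), 0 where there is no reading.
- ctrl.camera_model(name): a dict with "intrinsics" (3x3 intrinsics, pixels), "k1" (the pictures are not rectified: a ray, as slopes to the right and down, at radius r is drawn at 1 + k1 r^2 times it, then the intrinsics apply), "extrinsics" (4x4, takes a point from world to camera coordinates). Camera axes: x right, y down, z forward; pixel columns grow to the right and rows downward; lengths in m; the calibration is good to about 2 mm. A picture is of the moment at which its call begins. camera_model takes no time and is no camera call.
- ctrl.sign_off(): hands the job in; it is judged then, once.
Trained networks look in the newest picture that a camera, given by its name, has taken for a name from the list of things; names that differ only in an ending like _2 or _b are one class to them, and where a whole thing is asked for, a point or a joint stands for the part that bears it (a point fixed in the world has none). Each returns a list of dicts, best first, with "score" (0 to 1); they miss things now and then, are a little off and sometimes report something else, mostly with a low value. They report only what shows in the picture. A call takes as long as a camera call.
- ctrl.find_in(camera, query): "uv" ([column, row] in pixels, amid what is visible of it).
The state is a dict: "time": time; "qpos": joint angles; "dq": joint speeds; "joint_efforts": joint torques, N m; "eef_pos": TCP position; "tcp_rot": TCP orientation; "contact_force": force on the tool from outside, world axes, zero at the start; "wrist_torque": the same for the moment, N m; "opening": opening from 0.0 (shut) to 1.0 (fully open); "finger_force": force on a finger pad.
Only numpy, scipy, OpenCV 4.12 (cv2) and the standard library are available. Lean on these libraries where they do the work, as an engineer would, in place of code of your own. Each camera call takes 0.05 s, during which the arm holds its last target. There are 200 camera calls.

## Task

Take the router-bit tray out of its plywood station and set it down gently and flat, squarely in the middle of the black rubber mat. It is hooked in: slide it forward until you feel it meet the stops, tip its front up so that its hook shoes rise over the stops, then draw it out along its own slope from under the runner lips and lift it away. Go by feel and do not force it, for the runners are thin; leave the other things where they lie.

Things in the scene. Friction and masses are not known exactly. Their poses are not given: they have to be found in the camera images.
- tray_handle (a point): Centre of the tray's handle: a flat aluminium bar 14 (x) x 92 (y) x 24 (z) mm on two posts across the tray's middle. It lies 63 mm above the tray's underside, over the tray's centre; grip it from above, across its 14 mm. Axes are the tray's: z up, -x to the tray's front (the open front of the station), +x to its rear.
- tray: Brown wooden tray, a board 170 (x) x 130 (y) x 18 mm, about 0.6 kg; origin at the centre of its underside, z up, -x front. Four router bits stand fixed in it at x +-62, y +-45 mm, up to 66 mm above the underside. With the shoes it is 146 mm wide.
- tray_tail (a point): Middle of the tray's rear lower edge, 85 mm behind its origin; the tray tips about this edge. At each side of the tail a steel hook shoe juts out by 8 mm, reaching from the rear edge to 32 mm ahead of it, 4 to 12 mm above the underside.
- station: Plywood bit station, fixed, 230 (x) x 190 (y) mm, cheeks 62 mm and back board 78 mm high, open at the top and at its front (-x). Origin at the centre of its underside on the worktop, z up. The tray slides along the station's x in two aluminium runners with 2 mm side play; sliding takes a few newtons. More than 35 N between tray and station bends the runners.
- station_mouth (a point): Middle of the station's open front at the height of the runner ledges, 30 mm above the worktop and 115 mm before the station's origin. Steel stops in the runners catch the shoes' front ends; they stand 13.5 mm above the ledges. The runners sit on slotted screws, so where the stops lie is not measured: the tray meets them with its origin 10 to 50 mm before the station's origin.
- station_lips (a point): Middle between the runners, 17.5 mm above their ledges, 100 mm behind the station's origin: height of the underside of the lips that hold the shoes down. The lips end 17 mm behind the stops, so at the stops the last 15 mm of each shoe are still under them. There the front tips up 18 to 23 degrees (20 is best) and the tray draws out along its slope; 8 mm short of the stops the lips bind.
- mat: Black ribbed rubber mat, fixed, 240 (x) x 220 (y) x 4 mm; origin at the centre of its underside on the worktop, z up. The tray, lying on it, has its underside 4 mm above the worktop.
- collet_nut: Steel collet nut 27x31x38 mm standing loose in front of the station; origin at its underside. Leave it alone.
- star_knob: Black star knob 42x40x56 mm standing loose with its thread up; origin at its underside. Leave it alone.
- screw_tin: Red tin 79x101x39 mm, loose, left of the vise; origin at its underside. Leave it alone.

How it is judged:
On the way:
1. the tray is tipped up at its front by at least 10 degrees while its rear is still down in the runners (angle between tray's own z axis and vertical above 0.175 rad and x of tray in the frame of station above -0.08 m and z of tray_tail in the frame of station below 0.045 m), for 0.1 s.
At the end, for the whole second after the job is handed in: The tray lies flat and at rest on the mat (underside within 4 mm of the mat's top, tilt under 0.04 rad), its centre within 35 mm of the mat's centre along each of the mat's sides, its sides within 15 degrees of the mat's sides (x of tray in the frame of mat between -0.035 and 0.035 m and y of tray in the frame of mat between -0.035 and 0.035 m and angle between the x axis of tray and the x axis of mat, either way round below 0.26 rad and height (world z) of tray below 0.008 m and angle between tray's own z axis and vertical below 0.04 rad and linear speed of tray below 0.02 m/s); the robot touches nothing.
It fails at once if the tray is forced against the station (more than 35 N) (contact force between tray and station above 35 N).
It fails at once if the tray is dropped or slammed on the mat (more than 150 N) (contact force between tray and mat above 150 N).
It fails at once if the collet nut, star knob or tin is pushed more than 15 mm (distance of any of collet_nut, star_knob, screw_tin from where it was at the start of the episode above 0.015 m).
It also fails if it takes over 54 s, if anything falls off the work surface, if the arm or the gripper's body presses on something with over 40 N, if the wrist force passes 120 N, or if a joint passes its speed limit or range.

## Working session

There is one attempt and no reset: what is moved stays moved. The work goes in short steps, Python scripts to look and compute and a tool call to move; the robot and the scene stay as the last step left them, time stands still between calls to the robot, and variables do not carry over. Pictures are saved under pics/ and viewed, at most 10 in all, crops included, and the job is handed in when it is done.

Besides the shell and the picture viewer there is one more tool, called after "Emit:" as name(argument=value, ...), one argument or row to a line, values as JSON. carry_out: Moves the arm, as the interface text tells. Its arguments: {"type":"object","properties":{"deltas":{"type":"array"},"grip":{"type":"number"},"grip_force":{"type":"number"}},"required":["deltas"]}

```bash
mkdir -p pics
cat > h.py <<'E'
import numpy as np, cv2
from scipy.spatial.transform import Rotation as R
from plant import ctrl
def cloud(name,depth):
    m=ctrl.camera_model(name);K=np.array(m["intrinsics"]);E=np.array(m["extrinsics"])
    h,w=depth.shape;u,v=np.meshgrid(np.arange(w),np.arange(h))
    x=(u-K[0,2])/K[0,0];y=(v-K[1,2])/K[1,1];a,b=x.copy(),y.copy()
    for _ in range(8):
        s=1+m["k1"]*(a*a+b*b);a=x/s;b=y/s
    P=np.stack([a*depth,b*depth,depth],-1)
    W=(P-E[:3,3])@E[:3,:3]
    W[depth<=0]=np.nan
    return W
E
python3 - <<'E'
from h import *
for n in("top","scene"):
    im,d=ctrl.read_camera(n);cv2.imwrite(f"pics/{n}0.png",im[:,:,::-1]);W=cloud(n,d);np.save(f"{n}0.npy",W)
    for q in("tray_handle","tray","station","mat","collet_nut","star_knob","screw_tin"):
        for r in ctrl.find_in(n,q)[:2]:
            u,v=map(int,np.round(r["uv"]));print(n,q,r["score"],u,v,np.round(W[v,u],3))
s=ctrl.get_state();print(s["time"],s["eef_pos"],s["tcp_rot"],R.from_quat(s["tcp_rot"]).as_matrix().round(3))
E
```

```text
top tray_handle 0.66 175 296 [0.373 0.332 0.041]
top tray_handle 0.6 384 201 [ 0.58  -0.126  0.047]
top tray 0.9 379 197 [ 0.589 -0.115  0.047]
top station 0.67 408 199 [ 0.585 -0.179  0.047]
top mat 0.88 224 170 [0.658 0.233 0.002]
top star_knob 0.52 353 289 [ 0.386 -0.059  0.02 ]
top screw_tin 0.9 178 296 [0.373 0.326 0.039]
scene tray_handle 0.72 390 251 [ 0.589 -0.122  0.049]
scene tray 0.88 392 257 [ 0.579 -0.133  0.047]
scene station 0.68 372 289 [ 0.51  -0.136  0.019]
scene mat 0.65 279 180 [0.652 0.223 0.003]
scene collet_nut 0.65 267 296 [0.371 0.007 0.014]
scene star_knob 0.68 303 315 [ 0.379 -0.074  0.023]
scene screw_tin 0.64 162 213 [0.368 0.313 0.041]
0.8 [0.29100312 0.60905257 0.23137649] [2.21044079e-01 9.75263817e-01 3.32129124e-05 1.76505773e-05] [[-0.902  0.431  0.   ]
 [ 0.431  0.902  0.   ]
 [-0.     0.    -1.   ]]
```

View pics/top0.png

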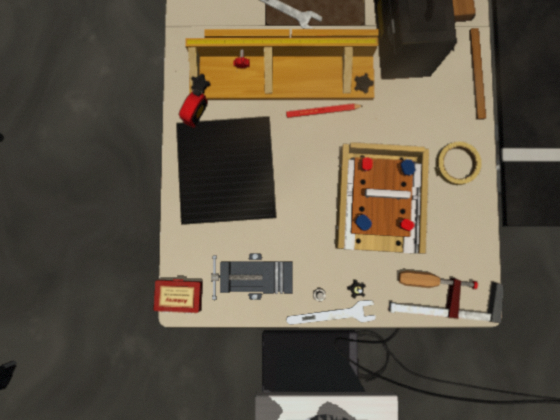

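View pics/scene0.png

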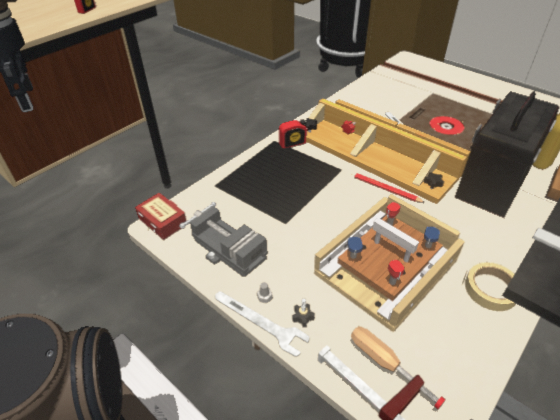

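The top view has the station at about (383,198), its open front facing down (towards −x). The handle is the white bar at (388,194), and the mat is at (226,170). The nut and knob stand at (319,294) and (357,288). Next I'll measure the handle, station and mat.

```bash
python3 - <<'E'
from h import *
def rect(n,P):
    c,s,a=cv2.minAreaRect(P[:,:2].astype(np.float32)*1000);print(n,len(P),np.round(c,1),np.round(s,1),round(a,2),"z",np.median(P[:,2]).round(4))
for n in("top","scene"):
    W=np.load(f"{n}0.npy").reshape(-1,3)
    im=cv2.imread(f"pics/{n}0.png").reshape(-1,3).astype(int)
    box=lambda x0,x1,y0,y1,z0,z1:(W[:,0]>x0)&(W[:,0]<x1)&(W[:,1]>y0)&(W[:,1]<y1)&(W[:,2]>z0)&(W[:,2]<z1)
    sat=im.max(1)-im.min(1)
    rect("handle",W[box(.5,.7,-.22,-.04,.095,.115)]) 
    rect("station",W[box(.43,.75,-.3,0,.05,.09)])
    rect("cheeks",W[box(.43,.75,-.3,0,.057,.067)])
    rect("back",W[box(.43,.75,-.3,0,.072,.084)&(W[:,0]>.66)])
    rect("mat",W[box(.5,.82,.08,.38,-.01,.012)&(im.max(1)<60)])
    P=W[box(.5,.7,-.22,-.04,.03,.055)&(sat>50)];print(P.min(0),P.max(0))
E
python3 - <<'E'
import cv2
a=cv2.imread('pics/top0.png')[130:265,325:440]
cv2.imwrite('pics/c1.png',cv2.resize(a,None,fx=4.4,fy=4.4,interpolation=cv2.INTER_CUBIC))
E
```

```text
handle 446 [ 591.5 -122.4] [173.7  66. ] 47.58 z 0.1027
station 2890 [ 586.8 -122.4] [190. 231.] 86.46 z 0.0617
cheeks 1462 [ 586.3 -122.3] [189.7 230.2] 86.55 z 0.061
back 444 [ 682.3 -127.5] [160.1  39.7] 85.88 z 0.077
mat 9293 [677.7 231.5] [273.6 216.5] 3.9 z 0.0037
[ 0.50302701 -0.18926627  0.03006991] [ 0.69397414 -0.05179814  0.05312284]
handle 687 [ 589.3 -122.5] [175.5  66.5] 47.42 z 0.1011
station 4672 [ 585.9 -123.5] [191.5 234.5] 86.63 z 0.0626
cheeks 1812 [ 584.8 -123.4] [191.4 231.6] 86.59 z 0.0628
back 504 [ 694.3 -129.2] [161.9  17.3] 86.68 z 0.0784
mat 4288 [674.7 232.9] [268.4 215. ] 4.69 z 0.0055
[ 0.50006724 -0.20758676  0.03078225] [ 0.69628107 -0.04805816  0.05499445]
```

View pics/c1.png

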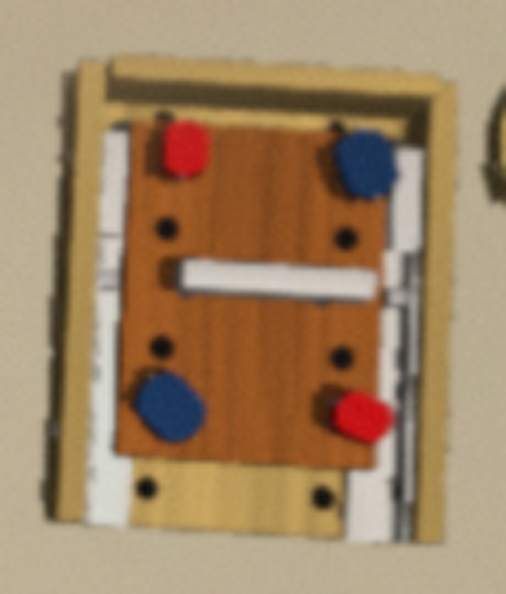

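The crop shows the tray in the runners, well back from the front edge. The white handle bar runs from (180,275) to (378,282) in the crop, with the bits at its four corners. The station's yaw is about −3.45°. I'll refine the handle and mat, leaving the bits and the tape measure out.

Run:
```python
from h import *
def rect(n,P):
    c,s,a=cv2.minAreaRect(P[:,:2].astype(np.float32)*1000);print(n,len(P),np.round(c,1),np.round(s,1),round(a,2),"z",np.median(P[:,2]).round(4))
th=np.radians(-3.45);c=np.array([.586,-.1228])
for n in("top","scene"):
    W=np.load(f"{n}0.npy");im=cv2.imread(f"pics/{n}0.png").astype(int)
    d=W[...,:2]-c;sx=d@[np.cos(th),np.sin(th)];sy=d@[-np.sin(th),np.cos(th)]
    m=(abs(sx)<.04)&(abs(sy)<.07)&(W[...,2]>.094)&(W[...,2]<.115)
    rect("handle",W[m]);print(np.median(sx[m]),np.median(sy[m]),np.percentile(sx[m],[2,98]),np.percentile(sy[m],[2,98]))
    m=((W[...,0]>.5)&(W[...,0]<.82)&(W[...,1]>.08)&(W[...,1]<.38)&(abs(W[...,2])<.012)&(im.max(2)<60)).astype(np.uint8)
    m=cv2.morphologyEx(m,cv2.MORPH_OPEN,np.ones((15,15)))
    rect("mat",W[m>0])
s=ctrl.get_state();r=R.from_quat(s["tcp_rot"]);print(r.as_euler("ZYX",degrees=True))
```

```text
handle 323 [ 591.  -122.4] [92.7 14.3] 86.48 z 0.1037
0.004358242418313489 0.0014583556256497546 [-0.00198223  0.01151756] [-0.04418902  0.0457048 ]
mat 8459 [658.8 230.3] [235.7 216.2] 3.87 z 0.0037
handle 473 [ 589.4 -123.2] [91.9 17.3] 87.71 z 0.1052
-0.0014235223499128348 -0.0024129293532776726 [-0.00458362  0.00977643] [-0.04540618  0.04346778]
mat 2920 [656.4 245.2] [231.5 177.2] 4.37 z 0.0055
[1.54459272e+02 1.13129963e-03 1.79995841e+02]
```

```bash
cat >> h.py <<'E'
def Rt(yaw,tilt=0): # tool pose for a tray of this yaw/tip (deg)
    return R.from_euler("ZY",[yaw,tilt],degrees=True)*R.from_matrix(np.array([[0,1,0],[1,0,0],[0,0,-1.]]))
def delta(p,yaw,tilt=0):
    s=ctrl.get_state();r=R.from_quat(s["tcp_rot"])
    d=r.inv().apply(np.array(p)-s["eef_pos"]);w=(r.inv()*Rt(yaw,tilt)).as_rotvec()
    print("t",round(s["time"],2),"d",d.round(4),"w",w.round(4),"F",np.round(s["contact_force"],1),np.round(s["wrist_torque"],2))
E
python3 -c "
from h import *
delta([.5905,-.1225,.2],-3.5)"
```

```text
t 0.8 d [-0.5856 -0.5309  0.0313] w [ 1.0000e-04 -0.0000e+00  1.1861e+00] F [-0.2 -0.2 -0.5] [-0.    0.02  0.01]
```

Emit:
carry_out(
  deltas=[-0.5856,-0.5309,0.031,0,0,1.186,-0.5856,-0.5309,0.031,0,0,1.186,-0.5856,-0.5309,0.031,0,0,1.186,-0.5856,-0.5309,0.031,0,0,1.186,-0.5856,-0.5309,0.031,0,0,1.186],
  grip=100,
)

```text
time: 1.42
eef_pos: [0.4098, 0.3183, 0.2194]
tcp_rot: [0.64, 0.768, 0.0, 0.0]
contact_force: [0.9, -0.1, 0.5]
opening: 1.0
finger_force: 0.0
```

```bash
python3 -c "
from h import *
delta([.5905,-.1225,.16],-3.5)"
```

```text
t 1.43 d [-0.4662  0.098   0.0594] w [ 0.0011 -0.0004  0.2428] F [ 0.9 -0.1  0.5] [-0.06 -0.    0.02]
```

Emit:
carry_out(
  deltas=[-0.466,0.098,0.03,0,0,0.243,-0.466,0.098,0.03,0,0,0.243,-0.466,0.098,0.03,0,0,0.243,-0.466,0.098,0.03,0,0,0.243,-0.466,0.098,0.03,0,0,0.243],
)

```text
time: 2.05
eef_pos: [0.5299, 0.0302, 0.1998]
tcp_rot: [0.727, 0.687, 0.0, 0.0]
contact_force: [1.7, 0.7, 0.3]
opening: 0.998
finger_force: 0.0
```

```bash
python3 -c "
from h import *
delta([.5905,-.1225,.14],-3.5)"
```

```text
t 2.05 d [-0.149   0.0689  0.0599] w [ 0.0013 -0.0001  0.0054] F [1.7 0.7 0.3] [-0.    0.03 -0.04]
```

Emit:
carry_out(
  deltas=[-0.149,0.069,0.01,0,0,0.005,-0.149,0.069,0.03,0,0,0.005,-0.149,0.069,0.06,0,0,0.005,-0.149,0.069,0.06,0,0,0.005,-0.149,0.069,0.06,0,0,0.005],
)

```text
time: 2.68
eef_pos: [0.5899, -0.1201, 0.1397]
tcp_rot: [0.728, 0.685, 0.0, -0.0]
contact_force: [-0.0, -0.2, 0.7]
opening: 1.007
finger_force: 0.0
```

```bash
python3 -c "
from h import *
delta([.5905,-.1225,.074],-3.5)"
```

```text
t 2.67 d [-0.0024  0.0008  0.0657] w [-0.0001 -0.0004  0.0004] F [-0.  -0.2  0.7] [-0.03 -0.01 -0.02]
```

Emit:
carry_out(
  deltas=[-0.002,0.001,0.03,0,0,0,-0.002,0.001,0.055,0,0,0,-0.002,0.001,0.066,0,0,0,-0.002,0.001,0.066,0,0,0,-0.002,0.001,0.066,0,0,0],
)

```text
time: 3.3
eef_pos: [0.5918, -0.1224, 0.0753]
tcp_rot: [0.728, 0.686, 0.001, 0.001]
contact_force: [0.1, -0.3, 0.4]
opening: 0.999
finger_force: 0.0
```

Emit:
carry_out(
  deltas=[0,0,0,0,0,0,0,0,0,0,0,0,0,0,0,0,0,0,0,0,0,0,0,0,0,0,0,0,0,0],
  grip=0,
  grip_force=40,
)

```text
time: 3.92
eef_pos: [0.5912, -0.1226, 0.0736]
tcp_rot: [0.728, 0.685, 0.0, 0.0]
contact_force: [1.1, -0.6, -0.5]
opening: 0.157
finger_force: 43.1
```

Emit:
carry_out(
  deltas=[0,0,0,0,0,0,0,0,0,0,0,0],
  grip_force=70,
)

```text
time: 4.18
eef_pos: [0.5912, -0.1226, 0.0737]
tcp_rot: [0.728, 0.685, 0.0, 0.001]
contact_force: [2.2, 0.3, 0.1]
opening: 0.156
finger_force: 68.9
```

```bash
python3 -c "
from h import *
delta([.5905,-.1225,.074],-3.5)"
```

```text
t 4.17 d [ 0.0001 -0.0007 -0.0003] w [0.0011 0.0003 0.0005] F [2.2 0.3 0.1] [-0.04 -0.24 -0.01]
```

Gripped: the opening of 13.3 mm matches the bar. Now I'll slide forward (tool −y), going by feel.

Emit:
carry_out(
  deltas=[0,-0.002,0,0,0,0,0,-0.004,0,0,0,0,0,-0.006,0,0,0,0,0,-0.008,0,0,0,0,0,-0.01,0,0,0,0],
)

```text
time: 4.8
eef_pos: [0.5809, -0.1219, 0.0736]
tcp_rot: [0.728, 0.685, 0.0, 0.0]
contact_force: [5.6, -0.2, -2.4]
opening: 0.154
finger_force: 68.5
```

Emit:
carry_out(
  deltas=[0,-0.001,0,0,0,0,0,-0.002,0,0,0,0,0,-0.003,0,0,0,0],
)

```text
time: 5.18
eef_pos: [0.5779, -0.1218, 0.0736]
tcp_rot: [0.728, 0.685, 0.0, 0.0]
contact_force: [1.4, 0.1, -2.0]
opening: 0.153
finger_force: 68.6
```

Emit:
carry_out(
  deltas=[0,-0.001,0,0,0,0,0,-0.002,0,0,0,0],
)

```text
time: 5.42
eef_pos: [0.576, -0.1217, 0.0737]
tcp_rot: [0.728, 0.685, 0.0, 0.0]
contact_force: [3.6, -0.8, 5.8]
opening: 0.146
finger_force: 70.0
```

Emit:
carry_out(
  deltas=[0,-0.001,0,0,0,0,0,-0.002,0,0,0,0],
)

```text
time: 5.68
eef_pos: [0.574, -0.1215, 0.0736]
tcp_rot: [0.728, 0.685, 0.0, 0.0]
contact_force: [6.9, -0.1, 0.6]
opening: 0.152
finger_force: 69.4
```

Emit:
carry_out(
  deltas=[0,-0.001,0,0,0,0,0,-0.002,0,0,0,0],
)

```text
time: 5.92
eef_pos: [0.572, -0.1214, 0.0736]
tcp_rot: [0.728, 0.685, 0.0, 0.0]
contact_force: [1.1, -0.1, 2.6]
opening: 0.154
finger_force: 69.3
```

Emit:
carry_out(
  deltas=[0,-0.001,0,0,0,0,0,-0.002,0,0,0,0],
)

```text
time: 6.18
eef_pos: [0.57, -0.1213, 0.0736]
tcp_rot: [0.728, 0.685, 0.0, 0.0]
contact_force: [7.7, 0.2, 0.5]
opening: 0.152
finger_force: 69.6
```

Emit:
carry_out(
  deltas=[0,-0.001,0,0,0,0,0,-0.002,0,0,0,0],
)

```text
time: 6.42
eef_pos: [0.568, -0.1212, 0.0736]
tcp_rot: [0.728, 0.685, 0.0, 0.0]
contact_force: [3.1, 0.0, 4.7]
opening: 0.154
finger_force: 69.8
```

Emit:
carry_out(
  deltas=[0,-0.001,0,0,0,0,0,-0.002,0,0,0,0],
)

```text
time: 6.68
eef_pos: [0.566, -0.1211, 0.0736]
tcp_rot: [0.728, 0.685, 0.0, 0.0]
contact_force: [6.2, 0.0, -1.1]
opening: 0.153
finger_force: 69.0
```

Emit:
carry_out(
  deltas=[0,-0.0008,0,0,0,0,0,-0.0016,0,0,0,0,0,-0.0024,0,0,0,0],
)

```text
time: 7.05
eef_pos: [0.5636, -0.1209, 0.0736]
tcp_rot: [0.728, 0.685, 0.0, 0.0]
contact_force: [2.5, -1.4, -0.2]
opening: 0.15
finger_force: 69.0
```

Emit:
carry_out(
  deltas=[0,-0.0008,0,0,0,0,0,-0.0016,0,0,0,0,0,-0.0024,0,0,0,0],
)

```text
time: 7.42
eef_pos: [0.5612, -0.1208, 0.0736]
tcp_rot: [0.728, 0.685, 0.0, 0.0]
contact_force: [3.3, -0.7, 4.0]
opening: 0.152
finger_force: 69.6
```

Emit:
carry_out(
  deltas=[0,-0.0008,0,0,0,0,0,-0.0016,0,0,0,0,0,-0.0024,0,0,0,0],
)

```text
time: 7.8
eef_pos: [0.5588, -0.1206, 0.0736]
tcp_rot: [0.728, 0.685, 0.0, 0.0]
contact_force: [6.2, 1.1, 5.9]
opening: 0.149
finger_force: 70.1
```

Emit:
carry_out(
  deltas=[0,-0.0008,0,0,0,0,0,-0.0016,0,0,0,0,0,-0.0024,0,0,0,0],
)

```text
time: 8.18
eef_pos: [0.5564, -0.1205, 0.0736]
tcp_rot: [0.728, 0.685, 0.0, 0.0]
contact_force: [7.5, -0.7, 2.4]
opening: 0.152
finger_force: 69.8
```

Emit:
carry_out(
  deltas=[0,-0.0008,0,0,0,0,0,-0.0016,0,0,0,0,0,-0.0024,0,0,0,0],
)

```text
time: 8.55
eef_pos: [0.5541, -0.1203, 0.0737]
tcp_rot: [0.728, 0.685, 0.0, 0.0]
contact_force: [7.0, -0.9, 1.2]
opening: 0.155
finger_force: 69.5
```

Emit:
carry_out(
  deltas=[0,-0.0008,0,0,0,0,0,-0.0016,0,0,0,0,0,-0.0024,0,0,0,0],
)

```text
time: 8.93
eef_pos: [0.5516, -0.1202, 0.0736]
tcp_rot: [0.728, 0.685, 0.0, 0.0]
contact_force: [7.6, -1.1, 4.7]
opening: 0.151
finger_force: 70.1
```

Emit:
carry_out(
  deltas=[0,-0.0008,0,0,0,0,0,-0.0016,0,0,0,0,0,-0.0024,0,0,0,0],
)

```text
time: 9.3
eef_pos: [0.5492, -0.12, 0.0736]
tcp_rot: [0.728, 0.685, 0.0, 0.0]
contact_force: [3.6, 0.5, -1.1]
opening: 0.15
finger_force: 68.9
```

Emit:
carry_out(
  deltas=[0,-0.0008,0,0,0,0,0,-0.0016,0,0,0,0,0,-0.0024,0,0,0,0],
)

```text
time: 9.68
eef_pos: [0.5468, -0.1199, 0.0736]
tcp_rot: [0.728, 0.685, 0.0, 0.0]
contact_force: [2.7, 0.3, 1.1]
opening: 0.152
finger_force: 69.1
```

Emit:
carry_out(
  deltas=[0,-0.0008,0,0,0,0,0,-0.0016,0,0,0,0,0,-0.0024,0,0,0,0],
)

```text
time: 10.05
eef_pos: [0.5462, -0.1199, 0.0739]
tcp_rot: [0.728, 0.685, 0.002, 0.002]
contact_force: [12.9, -0.7, -0.4]
opening: 0.152
finger_force: 69.1
```

Contact: 12.9 N with the arm lagging 1.8 mm. The stops are met with the tray at about −40 mm, which lies inside the expected range. I'll ease off about 1.2 mm and begin tipping about the tail edge.

Emit:
carry_out(
  deltas=[0,0.0012,0,0,0,0,0,0.0028,-0.0029,0.0349,0,0,0,0.0045,-0.0058,0.0698,0,0,0,0.0062,-0.0086,0.1047,0,0],
)

```text
time: 10.55
eef_pos: [0.5502, -0.12, 0.0813]
tcp_rot: [0.727, 0.684, -0.036, -0.038]
contact_force: [4.1, -1.0, -0.7]
opening: 0.153
finger_force: 69.7
```

```bash
cat >> h.py <<'E'
def tip(th,xs=-.0399,pull=0): # target TCP, tail held on the ledge, tray at stops
    a=np.radians(th);x=xs+.085-.085*np.cos(a)+.0437*np.sin(a);z=.03+.085*np.sin(a)+.0437*np.cos(a)
    x-=pull*np.cos(a);z+=pull*np.sin(a)
    y=np.radians(-3.45);b=np.array([.5462,-.1199])+(x+.0399)*np.array([np.cos(y),np.sin(y)])
    delta([*b,z],-3.5,th)
E
python3 -c "
from h import *
s=ctrl.get_state();print(s['eef_pos'],(Rt(-3.5).inv()*R.from_quat(s['tcp_rot'])).as_rotvec(degrees=True))
tip(6);tip(12);tip(20)"
```

```text
[ 0.55022436 -0.12001881  0.08126928] [ 6.03309629e+00  1.10090097e-03 -1.53946740e-02]
t 10.55 d [-0.0001  0.0009 -0.0012] w [-0.0006 -0.      0.0003] F [ 4.1 -1.  -0.7] [-0.17 -1.38 -0.  ]
t 10.55 d [-0.0001  0.0059 -0.0098] w [0.1041 0.     0.0003] F [ 4.1 -1.  -0.7] [-0.17 -1.38 -0.  ]
t 10.55 d [-0.0001  0.014  -0.0204] w [0.2438 0.     0.0003] F [ 4.1 -1.  -0.7] [-0.17 -1.38 -0.  ]
```

Emit:
carry_out(
  deltas=[0,0.0021,-0.0031,0.035,0,0,0,0.0038,-0.006,0.07,0,0,0,0.0055,-0.0089,0.105,0,0,0,0.0055,-0.0089,0.105,0,0],
)

```text
time: 11.05
eef_pos: [0.5561, -0.1204, 0.0895]
tcp_rot: [0.724, 0.682, -0.072, -0.077]
contact_force: [0.4, 0.2, 0.9]
opening: 0.152
finger_force: 69.9
```

```bash
python3 -c "
from h import *
tip(12);tip(16);tip(20)"
```

```text
t 11.05 d [-0.0001  0.0008 -0.0011] w [-0.0022  0.      0.0008] F [0.4 0.2 0.9] [-0.19 -1.02 -0.01]
t 11.05 d [-0.0001  0.004  -0.0069] w [0.0676 0.     0.0008] F [0.4 0.2 0.9] [-0.19 -1.02 -0.01]
t 11.05 d [-0.0001  0.0077 -0.0125] w [1.374e-01 1.000e-04 8.000e-04] F [0.4 0.2 0.9] [-0.19 -1.02 -0.01]
```

Emit:
carry_out(
  deltas=[0,0.0019,-0.003,0.035,0,0,0,0.0037,-0.006,0.068,0,0,0,0.0055,-0.009,0.103,0,0,0,0.0074,-0.0118,0.138,0,0,0,0.0074,-0.0118,0.138,0,0],
)

```text
time: 11.68
eef_pos: [0.5651, -0.1209, 0.0995]
tcp_rot: [0.717, 0.675, -0.12, -0.127]
contact_force: [-0.1, 0.0, 1.3]
opening: 0.154
finger_force: 69.7
```

```bash
python3 -c "
from h import *
tip(20);tip(20,pull=.03)"
```

```text
t 11.68 d [-0.0002  0.0009 -0.0011] w [-0.0025 -0.0001  0.0008] F [-0.1  0.   1.3] [-0.08 -0.51 -0.01]
t 11.68 d [-0.0002 -0.0291 -0.001 ] w [-0.0025 -0.0001  0.0008] F [-0.1  0.   1.3] [-0.08 -0.51 -0.01]
```

Tipped 20° with almost no force. Now I'll draw it out along the slope (tool −y), starting carefully.

Emit:
carry_out(
  deltas=[0,-0.0013,0,0,0,0,0,-0.0026,0,0,0,0,0,-0.004,0,0,0,0],
)

```text
time: 12.05
eef_pos: [0.561, -0.1202, 0.1002]
tcp_rot: [0.717, 0.675, -0.119, -0.128]
contact_force: [0.1, 1.1, -6.4]
opening: 0.151
finger_force: 68.5
```

Emit:
carry_out(
  deltas=[0,-0.0015,0,0,0,0,0,-0.003,0,0,0,0,0,-0.0045,0,0,0,0,0,-0.006,0,0,0,0],
)

```text
time: 12.55
eef_pos: [0.5568, -0.1203, 0.1032]
tcp_rot: [0.717, 0.675, -0.119, -0.126]
contact_force: [0.6, -0.2, -8.9]
opening: 0.153
finger_force: 68.2
```

```bash
python3 -c "
from h import *
tip(20,pull=.01);tip(20,pull=.05)"
```

```text
t 12.55 d [-0.0002 -0.     -0.0004] w [ 0.0008 -0.0001  0.0006] F [ 0.6 -0.2 -8.9] [-0.04 -0.72  0.01]
t 12.55 d [-0.0002 -0.04   -0.0004] w [ 0.0008 -0.0001  0.0006] F [ 0.6 -0.2 -8.9] [-0.04 -0.72  0.01]
```

Emit:
carry_out(
  deltas=[0,-0.002,0,0,0,0,0,-0.004,0,0,0,0,0,-0.006,0,0,0,0,0,-0.008,0,0,0,0,0,-0.01,0,0,0,0],
)

```text
time: 13.18
eef_pos: [0.5474, -0.1198, 0.107]
tcp_rot: [0.717, 0.675, -0.119, -0.126]
contact_force: [0.0, 0.0, -6.4]
opening: 0.151
finger_force: 68.8
```

Emit:
carry_out(
  deltas=[0,-0.004,0,0,0,0,0,-0.009,0,0,0,0,0,-0.014,0,0,0,0,0,-0.019,0,0,0,0,0,-0.024,0,0,0,0],
)

```text
time: 13.8
eef_pos: [0.5249, -0.1185, 0.1155]
tcp_rot: [0.717, 0.675, -0.119, -0.126]
contact_force: [0.0, 0.0, -6.4]
opening: 0.151
finger_force: 68.8
```

```bash
python3 -c "
from h import *
delta([.53,-.119,.22],-3.5,20)"
```

```text
t 13.8 d [-0.0002 -0.0308 -0.1   ] w [0.0015 0.0002 0.0005] F [ 0.   0.  -6.4] [-0.09 -0.55 -0.01]
```

Emit:
carry_out(
  deltas=[0,-0.0035,-0.01,0,0,0,0,-0.01,-0.03,0,0,0,0,-0.018,-0.055,0,0,0,0,-0.025,-0.08,0,0,0,0,-0.031,-0.1,0,0,0],
)

```text
time: 14.42
eef_pos: [0.531, -0.1191, 0.2229]
tcp_rot: [0.717, 0.675, -0.118, -0.124]
contact_force: [0.7, 0.5, -6.8]
opening: 0.152
finger_force: 68.9
```

```bash
python3 -c "
from h import *
ctrl.read_camera('scene');im,d=ctrl.read_camera('scene');cv2.imwrite('pics/s1.png',im[:,:,::-1])
delta([.6,.06,.22],0,0);delta([.658,.2305,.12],3.9,0)"
```

```text
t 14.53 d [ 0.1833  0.0549 -0.0155] w [-0.3405 -0.0079 -0.0601] F [ 0.6 -0.2 -5.8] [-0.08 -0.63 -0.01]
t 14.53 d [0.3572 0.1331 0.0624] w [-0.3402 -0.0195 -0.1275] F [ 0.6 -0.2 -5.8] [-0.08 -0.63 -0.01]
```

View pics/s1.png

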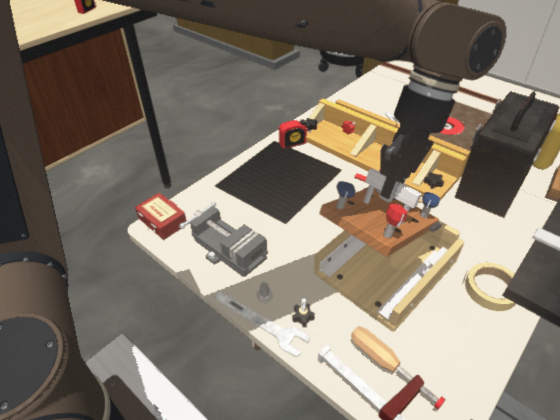

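The scene picture shows the tray hanging clear above the station, at about (380,215), with the nut and knob untouched. Now I'll carry it to the mat and level it.

Emit:
carry_out(
  deltas=[0.05,0.015,-0.01,-0.08,0,-0.02,0.1,0.03,-0.013,-0.16,-0.005,-0.05,0.15,0.045,-0.013,-0.24,-0.01,-0.08,0.2,0.06,-0.013,-0.31,-0.015,-0.1,0.25,0.075,-0.013,-0.34,-0.0195,-0.1275],
)

```text
time: 15.15
eef_pos: [0.6188, 0.1276, 0.2052]
tcp_rot: [0.682, 0.731, -0.003, -0.004]
contact_force: [1.0, -1.0, -6.0]
opening: 0.152
finger_force: 68.9
```

```bash
python3 -c "
from h import *
delta([.658,.2305,.12],3.9,0)"
```

```text
t 15.15 d [0.0997 0.047  0.085 ] w [-0.0098 -0.0027  0.0009] F [ 1. -1. -6.] [-0.05 -0.11  0.01]
```

Emit:
carry_out(
  deltas=[0.04,0.019,0.02,-0.005,0,0,0.08,0.038,0.05,-0.005,0,0,0.1,0.047,0.08,-0.005,0,0,0.1,0.047,0.085,-0.005,0,0,0.1,0.047,0.085,-0.005,0,0],
)

```text
time: 15.78
eef_pos: [0.6585, 0.2286, 0.12]
tcp_rot: [0.683, 0.731, -0.001, -0.003]
contact_force: [0.2, 0.2, -5.7]
opening: 0.152
finger_force: 69.2
```

```bash
python3 -c "
from h import *
im,d=ctrl.read_camera('top');cv2.imwrite('pics/t2.png',cv2.resize(im[90:250,140:320,::-1],None,fx=4,fy=3.7))
delta([.658,.2305,.055],3.9,0)"
```

```text
t 15.82 d [ 0.0019 -0.0012  0.0667] w [-0.0027 -0.0026 -0.0007] F [-0.2 -0.5 -6.3] [-0.03 -0.08 -0.02]
```

View pics/t2.png

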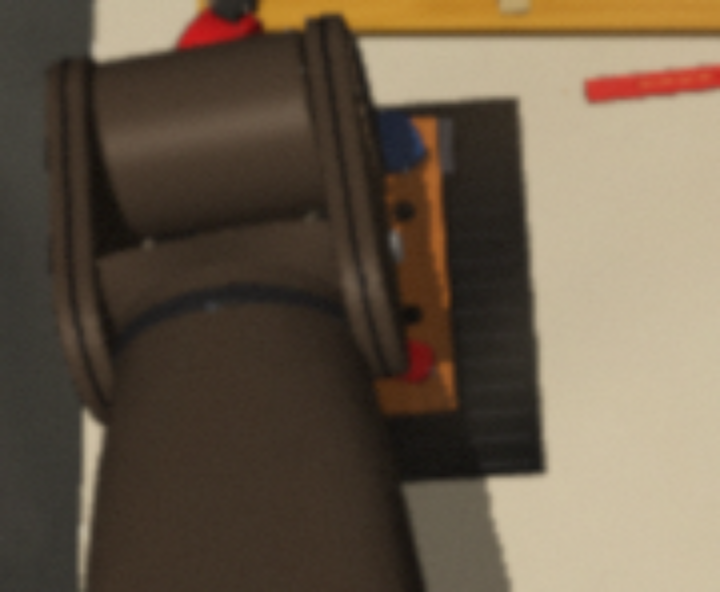

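The tray's right side, at about (440,265) in the crop, lies over the mat and parallel to its edges. Lowering.

Emit:
carry_out(
  deltas=[0.002,-0.001,0.02,-0.003,0,0,0.002,-0.001,0.04,-0.003,0,0,0.002,-0.001,0.055,-0.003,0,0,0.002,-0.001,0.063,-0.003,0,0,0.002,-0.001,0.065,-0.003,0,0],
)

```text
time: 16.45
eef_pos: [0.6579, 0.2314, 0.0555]
tcp_rot: [0.683, 0.731, 0.001, -0.001]
contact_force: [0.2, 0.1, -6.5]
opening: 0.148
finger_force: 69.3
```

Emit:
carry_out(
  deltas=[0,0,0.001,0,0,0,0,0,0.002,0,0,0,0,0,0.003,0,0,0,0,0,0.004,0,0,0,0,0,0.005,0,0,0],
)

```text
time: 17.08
eef_pos: [0.6583, 0.2315, 0.0516]
tcp_rot: [0.683, 0.731, 0.002, -0.001]
contact_force: [-0.4, 0.1, -5.6]
opening: 0.156
finger_force: 69.3
```

Emit:
carry_out(
  deltas=[0,0,0.001,0,0,0,0,0,0.002,0,0,0,0,0,0.003,0,0,0,0,0,0.003,0,0,0],
)

```text
time: 17.58
eef_pos: [0.6582, 0.2315, 0.0484]
tcp_rot: [0.683, 0.731, 0.001, -0.001]
contact_force: [0.4, 0.1, -5.9]
opening: 0.155
finger_force: 69.3
```

Emit:
carry_out(
  deltas=[0,0,0.0007,0,0,0,0,0,0.0014,0,0,0,0,0,0.0014,0,0,0],
)

```text
time: 17.95
eef_pos: [0.6585, 0.2317, 0.0478]
tcp_rot: [0.683, 0.731, 0.002, -0.001]
contact_force: [-1.2, 0.4, -3.4]
opening: 0.153
finger_force: 69.8
```

Contact is beginning (the load has dropped to 3.4 N). I'll lower another 0.8 mm.

Emit:
carry_out(
  deltas=[0,0,0.0004,0,0,0,0,0,0.0008,0,0,0,0,0,0.0008,0,0,0],
)

```text
time: 18.32
eef_pos: [0.6585, 0.2317, 0.0477]
tcp_rot: [0.683, 0.731, 0.002, -0.001]
contact_force: [-5.0, -0.1, 4.1]
opening: 0.153
finger_force: 70.8
```

Resting on the mat. Releasing and rising straight up.

Emit:
carry_out(
  deltas=[0,0,0,0,0,0,0,0,0,0,0,0,0,0,0,0,0,0,0,0,0,0,0,0,0,0,0,0,0,0],
  grip=80,
  grip_force=30,
)

```text
time: 18.95
eef_pos: [0.6584, 0.2315, 0.0463]
tcp_rot: [0.683, 0.731, 0.002, -0.001]
contact_force: [-0.9, -0.5, 0.1]
opening: 0.799
finger_force: 0.0
```

Emit:
carry_out(
  deltas=[0,0,-0.01,0,0,0,0,0,-0.03,0,0,0,0,0,-0.07,0,0,0,0,0,-0.12,0,0,0,0,0,-0.15,0,0,0],
)

```text
time: 19.58
eef_pos: [0.6597, 0.2314, 0.2024]
tcp_rot: [0.683, 0.731, 0.004, 0.001]
contact_force: [0.5, 0.1, -0.3]
opening: 0.805
finger_force: 0.0
```

Emit:
carry_out(
  deltas=[-0.06,-0.02,-0.02,0,0,0,-0.12,-0.03,-0.02,0,0,0,-0.18,-0.05,-0.02,0,0,0,-0.24,-0.06,-0.02,0,0,0,-0.24,-0.06,-0.02,0,0,0],
)

```text
time: 20.2
eef_pos: [0.6146, -0.0166, 0.2178]
tcp_rot: [0.685, 0.729, 0.002, 0.001]
contact_force: [-0.2, 0.3, 0.4]
opening: 0.799
finger_force: 0.0
```

Run:
```python
from h import *
im,d=ctrl.read_camera('top');cv2.imwrite('pics/t3.png',im[:,:,::-1]);W=cloud('top',d)
b=im.astype(int)
m=(abs(W[...,0]-.658)<.11)&(abs(W[...,1]-.2305)<.1)
k=m&(W[...,2]>.015)&(W[...,2]<.03);P=W[k]
print(cv2.minAreaRect(P[:,:2].astype(np.float32)*1000),np.median(P[:,2]))
A=np.c_[P[:,:2]-P[:,:2].mean(0),np.ones(len(P))];print(np.linalg.lstsq(A,P[:,2],rcond=None)[0])
h=m&(W[...,2]>.073)&(W[...,2]<.09);print(cv2.minAreaRect(W[h][:,:2].astype(np.float32)*1000))
```

```text
((672.9006958007812, 239.19036865234375), (200.58108520507812, 159.14768981933594), 3.6953518390655518) 0.02157954158223909
[-0.00265082  0.00297543  0.02153062]
((663.2177734375, 239.8311767578125), (146.4311065673828, 60.48274612426758), 59.32190704345703)
```

View pics/t3.png

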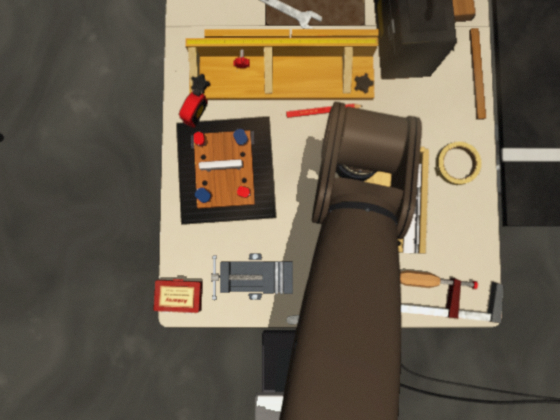

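The tray lies flat (slope under 0.004 rad) at (224,169), in the middle of the mat and square to it. The gripper is clear of everything.

```bash
python3 -c "
from plant import ctrl
print(ctrl.sign_off())"
```

```text
the job is handed in; nothing more can be done
None
```

The router-bit tray is out of its station and lies flat and square in the middle of the mat; I handed the job in at about 20 s, with the highest force I read at the stops about 13 N (limit 35 N).

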